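Open the canister keeper on the prep cart

TASK

The aluminium canister on the prep cart is shut in its keeper. With your fingertips, press the keeper's red release button right down (it stays down by itself), then push the sliding jaw back by its yellow plate, all the way to the end stop. Pinch and lift nothing, leave the canister standing where it is and the other loose things alone, and finish clear of everything.

Things in the scene. Friction and masses are not known exactly. Their poses are not given: they have to be found in the camera images.
- keeper: fixed wooden board 110 mm (x) by 300 mm (y), 20 mm thick, with a toothed steel bar along its y axis; origin on the cart top near the board's middle, z up. Black fixed jaw, top 90 mm above the cart, 90 mm wide, at y = -131 to -141 mm; black end stop, top 46 mm above the cart, at y = 137 to 147 mm. The blue sliding jaw rides between them and opens to +y
- jaw (a joint): travel of the blue sliding jaw along the keeper's +y, m: 0 = closed, 0.100 = fully back at the end stop; starts at 0.003 to 0.018. While the release is up a pawl stops it opening past 0.020; with it down the jaw slides with 2 N friction (plus 15 N per m/s) and stays where left. Carriage 70 mm wide (x), 82 mm long, top 50 mm above the cart; it cannot be lifted
- release (a joint): travel of the red release button straight down, in m: 0 = up (locked), 0.008 = fully down (released; the pawl is clear of its tooth past 0.005). It slides stiffly, about 4 N to push, has no spring and stays where it is left
- release_top (a point): centre of the top face of the red release button, 32 mm in diameter, level, 64 mm above the cart when up and 56 mm when down; it rides on the sliding jaw. It lies 34 mm (along keeper y) from the yellow push face
- push_face (a point): centre of the yellow face of the push plate, which looks to the keeper's -y (towards the canister); the face is upright, 70 mm wide (keeper x) and 60 mm high, from 50 to 110 mm above the cart, this point 80 mm above it. It rides on the sliding jaw; pushing it to the keeper's +y opens the jaw. Its axes are the keeper's
- push_plate: the yellow front half, 5 mm thick, of the push plate on the sliding jaw; origin at the middle of its lower edge. A blue jaw plate 80 mm wide, top 92 mm above the cart, stands at the jaw's other (canister) end; 64 mm is clear between the two, with the release button in that gap
- plate_back: the blue back half, 5 mm thick, of the push plate, facing the keeper's +y; together the plate is 10 mm thick. Fingers pressing on the yellow face and on this back at once count as pinching; origin at the middle of its lower edge
- canister: closed aluminium canister, 80 mm in diameter and 80 mm high, 0.2 to 0.4 kg, loose, standing on the keeper's board (20 mm above the cart) between the fixed jaw and the sliding jaw; origin at the centre of its underside
- squeeze_bottle: yellow plastic squeeze bottle with a red nozzle, 56 mm in diameter and 175 mm high, loose, standing on the cart beyond the keeper; origin at the centre of its underside. (A fixed slow cooker, 227 mm high, stands apart on the far left, y above 0.39 m, with a cardboard box beside it; neither is part of the work)
- ramekin: white ceramic ramekin, 84 mm in diameter and 45 mm high, loose, on the robot's side of the keeper; origin at the centre of its underside
- honey_dipper: wooden honey dipper, 165 mm long and 26 mm thick, lying loose on the robot's side of the keeper; origin under its middle, x along it towards the grooved head

How it is judged:
On the way, in this order (a step that is already met when the one before it is completed fails the run):
1. the release button is pressed and down (value of joint release above 0.006 m), for 0.2 s.
2. the sliding jaw is pushed fully back (value of joint jaw above 0.096 m), for 0.2 s.
At the end, for the whole second after the job is handed in: the sliding jaw is within 4 mm of its end stop (joint jaw above 0.096), the release button is still down (above 0.006), the canister stands upright within 15 mm of where it stood, at rest, and the squeeze bottle, ramekin and honey dipper lie within 20 mm of where they were (value of joint jaw above 0.096 m and value of joint release above 0.006 m and distance of canister from where it was at the start of the episode below 0.015 m and angle between canister's own z axis and vertical below 0.1 rad and linear speed of canister below 0.02 m/s and distance of each of squeeze_bottle, ramekin, honey_dipper from where it was at the start of the episode below 0.02 m); the robot touches nothing.
It fails at once if the jaw is forced back while the release is up (value of joint release below 0.003 m and value of joint jaw above 0.03 m).
It fails at once if the push plate is pinched between the fingers (more than 1 N on its front and on its back at once) (contact force between the fingers and push_plate above 1 N and contact force between the fingers and plate_back above 1 N).
It fails at once if the canister is shifted more than 15 mm, lifted or tipped (distance of canister from where it was at the start of the episode above 0.015 m or angle between canister's own z axis and vertical above 0.15 rad).
It fails at once if the squeeze bottle, ramekin or honey dipper is moved more than 20 mm or the bottle is tipped (distance of any of squeeze_bottle, ramekin, honey_dipper from where it was at the start of the episode above 0.02 m or angle between squeeze_bottle's own z axis and vertical above 0.2 rad).
It also fails if it takes over 35 s, if anything falls off the work surface, if the arm or the gripper's body presses on something with over 40 N, if the wrist force passes 120 N, or if a joint passes its speed limit or range.

ROBOT

A 6-joint arm with a two-finger parallel gripper is mounted at the origin on the work surface. World frame = base frame: x ahead of the robot, y to its left, z up, the work surface at z = 0. Lengths are in m, angles in rad, forces in N, time in s.
With the tool pointing down it reaches from about 0.275 to 0.75 m from the base axis. Payload 10.2 kg.
Tool frame: the origin (TCP) lies midway between the tips of the shut fingers; the grasp point (between the pads) lies 19 mm behind it; z points along the fingers, y is the line along which they close (so a half turn about z gives the same grasp; the last joint's range is limited). The gripper opens to 88 mm and grips with 3 to 60 N. Pads are 18 mm wide; open, the fingers measure 123 mm over their backs; the gripper's body (75 mm by 187 mm) begins 45 mm behind the grasp point.
Start: joints at [-1.374, 0.313, 1.498, -0, 1.331, -0.223], TCP at [0.214, -0.479, 0.239] pointing down, gripper open.
Joint ranges: [-2.94, 2.94], [-0.97, 2.17], [0.19, 2.56], [-1.23, 4.37], [0.02, 3.11], [-2.88, 2.88]. Speed limits (rad/s): [2.39, 2.39, 3.01, 3.14, 3.14, 3.14].

INTERFACE

Orientations are given as a rotation vector (axis times angle).
In Python, from plant import state, snapshot, camera_params, job_done gives the robot as it stands. The module is installed in compiled form; this text tells all that it offers.
- The arm moves only by the tool jog_arm, never from a script. Its argument "steps" is a list that holds one entry, the list of rows, each a list of 4 numbers: the shift along the tool's x, y, z in cm, then the turn about the tool's z in rad. A call has 1 to 12 rows; each row is the pose to reach, as a shift and turn from the pose commanded when the call began, along the tool's axes at that moment; what a row does not reach only later rows make up. A row lasts 1/8 s, in which the tool goes at most 62.5 mm and 10.7 degrees, less where a joint would pass 70% of its speed; a pose out of reach is approached as far as the arm can. A call with a gripper value outside its range is refused whole. "claw" is the opening in per cent of the stroke, from 0 (shut) to 100 (fully open), set as the call begins (left out, the last holds). The fingers move at their own pace and stop on an object; the grip force is fixed at half the most. Time passes only in rows, so rows that repeat a pose let the fingers close. It gives the time, the measured TCP pose, the force, the opening and the grip force at its end, in the units of the state.
- state(): the state, without advancing time (a new reading comes with each control period).
- snapshot(name): name is "scene" or "top"; returns the picture (480x640x3 uint8, blue, green, red); there is no depth.
- camera_params(name): a dict with "K" (3x3 intrinsics, pixels), "xyz" and "attitude" of the camera in the world. Camera axes: x right, y down, z forward; pixel columns grow to the right and rows downward; lengths in m; the calibration is good to about 2 mm. A picture is of the moment at which its call begins. camera_params takes no time and is no camera call.
- job_done(): hands the job in; it is judged then, once.
The state is a dict: "time_s": time; "qpos": joint angles; "joint_vel": joint speeds; "tau": joint torques, N m; "position": TCP position; "tool_rot": TCP orientation; "force": force on the tool from outside, world axes, zero at the start; "torque": the same for the moment, N m; "gripper_width": finger opening in m; "gripper_force": force on a finger pad.
Only numpy, scipy, OpenCV 4.12 (cv2) and the standard library are available. Lean on these libraries where they do the work, as an engineer would, in place of code of your own. Each camera call takes 0.05 s, during which the arm holds its last target. There are 200 camera calls.

## Working session

There is one attempt and no reset: what is moved stays moved. The work goes in short steps, Python scripts to look and compute and a tool call to move; the robot and the scene stay as the last step left them, time stands still between calls to the robot, and variables do not carry over. Pictures are saved under pics/ and viewed, at most 10 in all, crops included, and the job is handed in when it is done.

Besides the shell and the picture viewer there is one more tool, called after "Request:" by a JSON object that holds its "name" and its "arguments", one argument or row to a line. jog_arm: Moves the arm, as the interface text tells. Its arguments: {"type":"object","properties":{"steps":{"type":"array"},"claw":{"type":"number"}},"required":["steps"]}

```bash
mkdir -p pics
python3 - <<'E'
from plant import *
import cv2
for n in("scene","top"):
    cv2.imwrite(f"pics/{n}0.png",snapshot(n)); print(camera_params(n))
print(state())
E
```

```text
{'K': array([[556.49682313,   0.        , 319.35306078],
       [  0.        , 556.49682313, 237.56771958],
       [  0.        ,   0.        ,   1.        ]]), 'xyz': array([0.98605242, 0.56795228, 0.86542523]), 'attitude': array([-0.87870165, -2.61492084,  0.97351099])}
{'K': array([[506.31482057,   0.        , 323.93368026],
       [  0.        , 506.31482057, 240.70210078],
       [  0.        ,   0.        ,   1.        ]]), 'xyz': array([0.40377592, 0.01367366, 0.92617437]), 'attitude': array([-2.22696795,  1.98124645, -0.21675166])}
{'time_s': 0.1, 'qpos': array([-1.37440628e+00,  3.13376678e-01,  1.49831421e+00,  2.23797041e-05,
        1.33100929e+00, -2.23373061e-01]), 'joint_vel': array([ 0.00031179, -0.00303516, -0.00207532,  0.00032819,  0.00124798,
        0.00018616]), 'tau': array([ 2.20884758e-03, -4.02811718e+01, -2.52646548e+01,  6.95047318e-02,
        3.42347135e-02, -7.28618215e-05]), 'position': array([ 0.21392636, -0.47921246,  0.23824484]), 'tool_rot': array([-3.07157119e+00, -6.54293302e-01, -5.75906737e-05]), 'force': array([ 0.16013819, -0.27439811,  0.31211096]), 'torque': array([-0.01104806, -0.01246365,  0.03095403]), 'gripper_force': 0.0, 'gripper_width': 0.08816281533186403}
```

View pics/scene0.png

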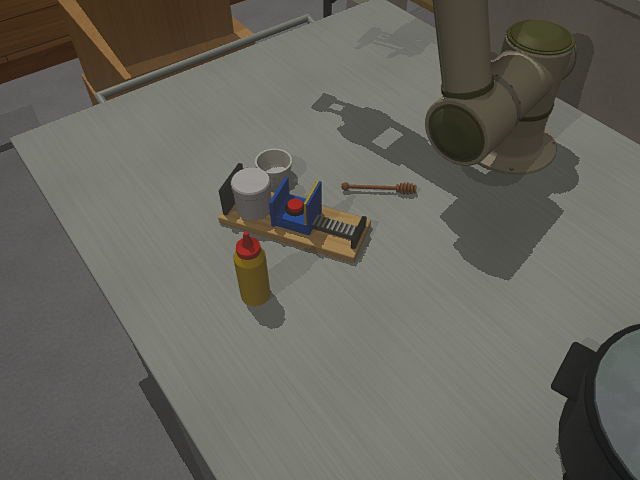

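View pics/top0.png

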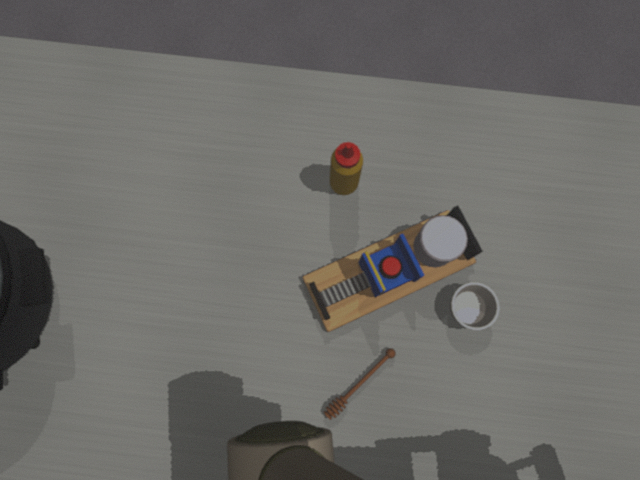

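The top view shows the red button at about (391,267), the yellow plate strip to its left near (372,275), the canister at (443,239) and the end stop at (319,300). The ramekin is at (475,306), the dipper around (360,383) and the bottle near (346,165). In the scene view the button is at (296,206).

```bash
cat > h.py <<'E'
from plant import *
import cv2, numpy as np
from scipy.spatial.transform import Rotation as R
def ray(n,px):
    c=camera_params(n); d=R.from_rotvec(c["attitude"]).as_matrix()@np.linalg.inv(c["K"])@[px[0],px[1],1]
    return np.array(c["xyz"]),d
def onz(n,px,z):
    o,d=ray(n,px); return o+d*(z-o[2])/d[2]
def two(p,q):
    o1,d1=ray("top",p);o2,d2=ray("scene",q)
    s=np.linalg.lstsq(np.c_[d1,-d2],o2-o1,rcond=None)[0]
    a,b=o1+d1*s[0],o2+d2*s[1]; return (a+b)/2,np.linalg.norm(a-b)
def mask(img,lo,hi,box):
    m=cv2.inRange(cv2.cvtColor(img,cv2.COLOR_BGR2HSV),np.array(lo),np.array(hi))
    k=np.zeros_like(m);x0,y0,x1,y1=box;k[y0:y1,x0:x1]=255
    return m&k
def blob(m):
    c=max(cv2.findContours(m,0,1)[0],key=cv2.contourArea);return c
E
python3 - <<'E'
from h import *
t=cv2.imread("pics/top0.png");s=cv2.imread("pics/scene0.png")
red=lambda im,b:mask(im,(0,180,60),(6,255,255),b)|mask(im,(174,180,60),(180,255,255),b)
ct=blob(red(t,(375,250,410,285)));cs=blob(red(s,(280,190,315,222)))
et=cv2.fitEllipse(ct);es=cv2.fitEllipse(cs);print("btn",et,es)
print("z64",onz("top",et[0],.064), "two",two(et[0],es[0]))
b=mask(t,(8,70,40),(25,255,255),(290,200,490,340))
y=mask(t,(22,150,60),(35,255,255),(350,240,400,300));print("yellow n",cv2.countNonZero(y))
r=cv2.minAreaRect(blob(y));P=cv2.boxPoints(r);print(r,[onz("top",p,.11).round(4) for p in P])
q=cv2.findNonZero(cv2.morphologyEx(b,2,np.ones((2,2))));r=cv2.minAreaRect(cv2.convexHull(q));P=cv2.boxPoints(r)
print("board",r);[print(p,onz("top",p,.02).round(4)) for p in P]
v=t.copy();v[b>0]=(0,255,0);v[y>0]=(255,0,255);cv2.polylines(v,[P.astype(int)],1,(255,255,255))
can=t[200:350,290:510];v=v[200:350,290:510]
cv2.imwrite("pics/c1.png",np.vstack([cv2.resize(can,None,fx=3.5,fy=2*1.75 if 0 else 2,interpolation=0),cv2.resize(v,None,fx=3.5,fy=2,interpolation=0)]))
E
```

```text
btn ((385.9615478515625, 265.7129821777344), (3.0162222385406494, 4.1013054847717285), 87.56817626953125) ((294.7717590332031, 203.74559020996094), (9.870906829833984, 14.232771873474121), 87.48575592041016)
z64 [ 0.55630966 -0.08182961  0.064     ] two (array([ 0.55830161, -0.08384954,  0.06490467]), np.float64(0.005920489315944393))
yellow n 54
((373.30975341796875, 267.5877990722656), (34.432613372802734, 1.7460756301879883), 65.224853515625) [array([ 0.5664, -0.041 ,  0.11  ]), array([ 0.5679, -0.0435,  0.11  ]), array([ 0.5193, -0.0718,  0.11  ]), array([ 0.5178, -0.0693,  0.11  ])]
board ((390.05621337890625, 270.7709045410156), (61.58634567260742, 164.43060302734375), 65.40988159179688)
[302.4834  276.98218] [0.526 0.061 0.02 ]
[452.00146 208.55867] [ 0.6855 -0.199   0.02  ]
[477.62903 264.55963] [ 0.5857 -0.2519  0.02  ]
[328.11096 332.98315] [0.4327 0.0038 0.02  ]
```

View pics/c1.png

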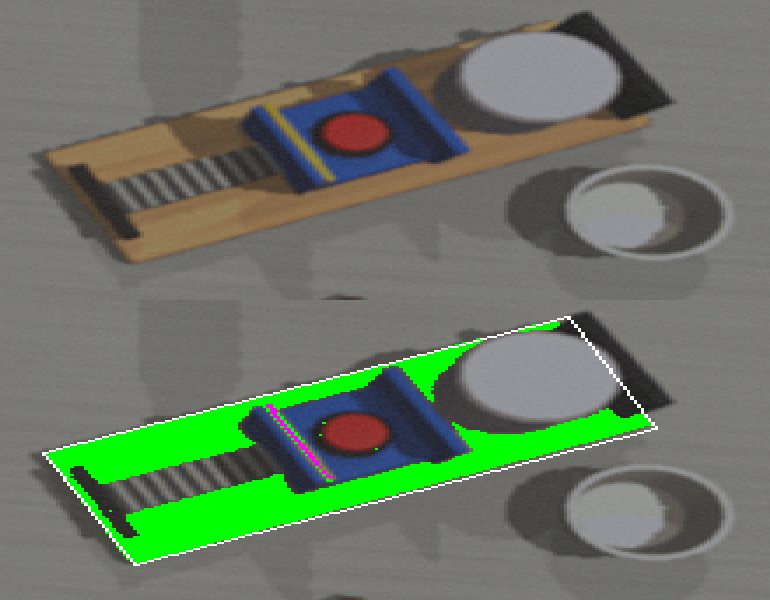

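The overlay shows the board box fits well, about 305 x 109 mm. The red mask was too strict, so I'll redo it and then work out the moves.

Run:
```python
from h import *
t=cv2.imread("pics/top0.png");s=cv2.imread("pics/scene0.png")
red=lambda im,b:mask(im,(0,120,60),(9,255,255),b)|mask(im,(170,120,60),(180,255,255),b)
et=[cv2.fitEllipse(blob(red(t,(375,250,410,285)))),cv2.fitEllipse(blob(red(s,(280,190,315,222))))];print(et)
b=onz("top",et[0][0],.062);print("z62",b,"two",two(et[0][0],et[1][0]))
yaw=np.radians(31.3);kx=np.array([np.cos(yaw),np.sin(yaw),0]);ky=np.array([-kx[1],kx[0],0])
P=[(302.4834,276.98218),(452.00146,208.55867),(477.62903,264.55963),(328.11096,332.98315)]
o=np.mean([onz("top",p,.02) for p in P],0);print("board o",o,"button in keeper",(b-o)@kx,(b-o)@ky)
y=cv2.findNonZero(mask(t,(20,110,50),(35,255,255),(350,240,400,300)))
r=cv2.minAreaRect(y);f=onz("top",r[0],.11);print("yellow",r,"from btn",(f-b)@kx,(f-b)@ky)
n=blob(red(t,(330,135,365,200)));m=onz("top",cv2.fitEllipse(n)[0],.14);print("nozzle",m,"rel btn kx,ky",(m-b)@kx,(m-b)@ky)
m=onz("top",(345,181),.02);print("bottle base rel",(m-b)@kx,(m-b)@ky)
m=onz("top",(443,239),.1);print("canister rel",(m-b)@kx,(m-b)@ky)
st=state();T=R.from_rotvec(st["tool_rot"]).as_matrix();print(T.round(3))
for g in(kx,-kx): 
    l=T.T@g;print("turn so tool y=+-kx",np.degrees(np.arctan2(-l[0],l[1])))
print("shift cm",T.T@(np.r_[b[:2],.16]-st["position"])*100)
```

```text
[((390.91314697265625, 265.9119567871094), (18.094242095947266, 18.712087631225586), 121.9648666381836), ((294.6972961425781, 205.2151336669922), (13.859662055969238, 15.401464462280273), 89.23091888427734)]
z62 [ 0.55731682 -0.09058996  0.062     ] two (array([ 0.5580333 , -0.09095469,  0.05585106]), np.float64(0.0010422730464328))
board o [ 0.55748309 -0.09654866  0.02      ] button in keeper 0.002953591403098576 0.005177844553213192
yellow ((374.2567443847656, 268.54052734375), (43.565731048583984, 12.82312297821045), 80.53767395019531) from btn 0.0031432574656760745 0.03601120485754764
nozzle [0.72034412 0.00693811 0.14      ] rel btn kx,ky 0.18996780926613202 -0.0013620702245686774
bottle base rel 0.1844608890674801 -0.0011087042454380898
canister rel 0.0011887954951798408 -0.09199988354139729
[[ 0.913  0.408 -0.   ]
 [ 0.408 -0.913  0.001]
 [ 0.    -0.001 -1.   ]]
turn so tool y=+-kx -97.24963898121659
turn so tool y=+-kx 82.75036101878342
shift cm [ 47.19379627 -21.48558606   7.8601692 ]
```

Button at (0.5575, -0.0905), which fits the known height and sits 3 mm from the keeper axis. The push face is 34 mm further along +ky. I'll move above the button with the fingers shut and tool y along keeper x.

Request:
{"name": "jog_arm", "arguments": {
  "steps": [
    [[4.7,-2.15,0,-0.17],[9.4,-4.3,0,-0.34],[14.2,-6.4,0,-0.51],[18.9,-8.6,0,-0.68],[23.6,-10.7,0,-0.85],[28.3,-12.9,0,-1.02],[33.0,-15.0,0,-1.19],[37.8,-17.2,2,-1.36],[42.5,-19.3,4,-1.53],[47.2,-21.5,6,-1.697],[47.2,-21.5,8,-1.697],[47.2,-21.5,8,-1.697]]
  ],
  "claw": 0
}}

```text
time_s: 1.6
position: [0.5567, -0.0901, 0.1572]
tool_rot: [-1.538, -2.735, 0.001]
force: [-0.2, 0.0, 0.9]
gripper_width: 0.0005
gripper_force: 0.0
```

Run:
```python
from h import *
i=snapshot("scene");cv2.imwrite("pics/s1.png",cv2.resize(i[100:320,180:420],None,fx=2.5,fy=2.5))
```

```text
(no output)
```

View pics/s1.png

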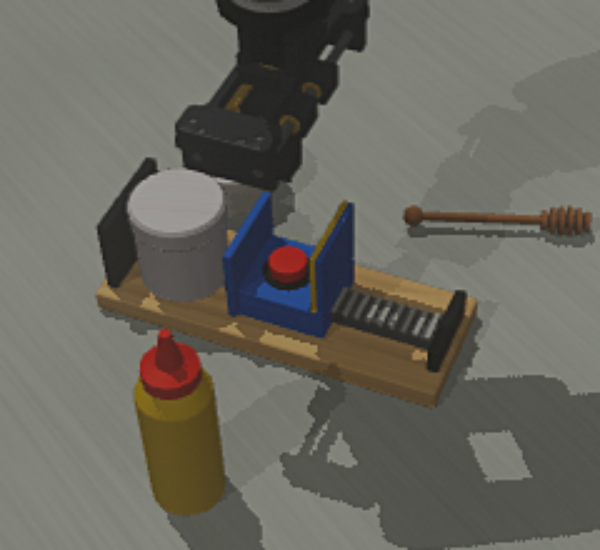

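The picture shows the gripper behind and above the keeper, around crop (240,150). I'll check that against where the TCP should project.

Run:
```python
from h import *
s=state();print(s["position"],s["qpos"],s["time_s"],s["joint_vel"].round(3))
def proj(n,p):
    c=camera_params(n);q=c["K"]@R.from_rotvec(c["attitude"]).as_matrix().T@(np.array(p)-c["xyz"]);return q[:2]/q[2]
p=s["position"]
for h in(0,.064):print((proj("scene",p+[0,0,h])-[180,100])*2.5)
i=snapshot("scene");cv2.imwrite("pics/s2.png",i);cv2.imwrite("pics/t2.png",snapshot("top"))
```

```text
[ 0.55708763 -0.09076167  0.15850883] [-3.69011555e-01  4.71071640e-01  1.48637502e+00 -6.08952736e-05
  1.18542094e+00 -9.14704539e-01] 1.65 [-0.013 -0.024 -0.017 -0.     0.003 -0.   ]
[281.87621766 167.50996859]
[278.13128902 100.80007763]
```

View pics/s2.png

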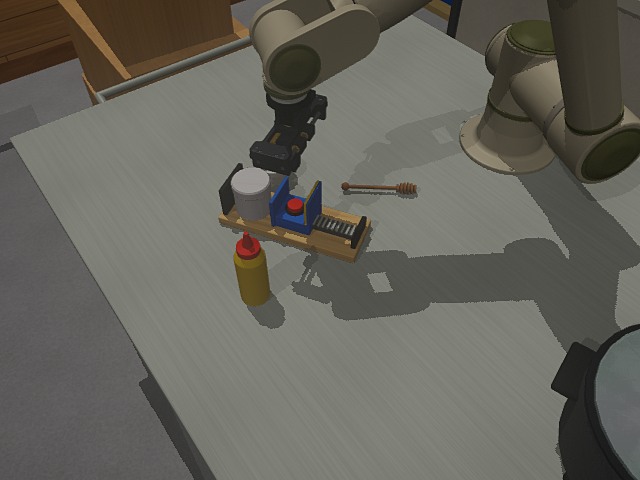

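The body edge at about (290,165) fits the projected TCP at (293,167), with the fingers hidden behind the body. Going down onto the button.

Request:
{"name": "jog_arm", "arguments": {
  "steps": [
    [[0,0,3,0],[0,0,6,0],[0,0,8,0],[0,0,9,0],[0,0,9.4,0],[0,0,9.7,0],[0,0,10.0,0],[0,0,10.0,0]]
  ]
}}

```text
time_s: 2.75
position: [0.5577, -0.091, 0.0591]
tool_rot: [1.54, 2.737, 0.0]
force: [-0.1, -1.7, 2.3]
gripper_width: 0.0006
gripper_force: 1.0
```

Request:
{"name": "jog_arm", "arguments": {
  "steps": [
    [[0,0,0.1,0],[0,0,0.2,0],[0,0,0.3,0],[0,0,0.4,0],[0,0,0.4,0],[0,0,0.4,0]]
  ]
}}

```text
time_s: 3.5
position: [0.5578, -0.091, 0.0563]
tool_rot: [1.539, 2.737, -0.0]
force: [-3.8, -1.1, 16.5]
gripper_width: 0.0006
gripper_force: 8.3
```

The button is bottomed: z 0.056, force stepped to 16 N. I'll rise 1 cm and push along tool +x, which is keeper +y.

Request:
{"name": "jog_arm", "arguments": {
  "steps": [
    [[0,0,0,0],[0,0,0,0],[0,0,-0.7,0],[0,0,-1.3,0],[0.8,0,-1.3,0],[1.6,0,-1.3,0],[2.2,0,-1.3,0],[2.8,0,-1.3,0],[3.4,0,-1.3,0],[4.0,0,-1.3,0],[4.6,0,-1.3,0],[4.6,0,-1.3,0]]
  ]
}}

```text
time_s: 5.0
position: [0.5332, -0.0508, 0.0678]
tool_rot: [-1.54, -2.738, -0.0]
force: [-0.5, -0.4, 0.0]
gripper_width: 0.0004
gripper_force: 0.0
```

Request:
{"name": "jog_arm", "arguments": {
  "steps": [
    [[0.7,0,0,0],[1.4,0,0,0],[2.1,0,0,0],[2.8,0,0,0],[3.5,0,0,0],[4.2,0,0,0],[4.8,0,0,0],[5.4,0,0,0],[5.4,0,0,0]]
  ]
}}

```text
time_s: 6.12
position: [0.5051, -0.0046, 0.0676]
tool_rot: [-1.54, -2.738, -0.001]
force: [-0.0, 0.1, 0.4]
gripper_width: 0.0004
gripper_force: 0.0
```

Run:
```python
from h import *
i=snapshot("scene");cv2.imwrite("pics/s3.png",cv2.resize(i[100:320,180:420],None,fx=2.5,fy=2.5))
```

```text
(no output)
```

View pics/s3.png

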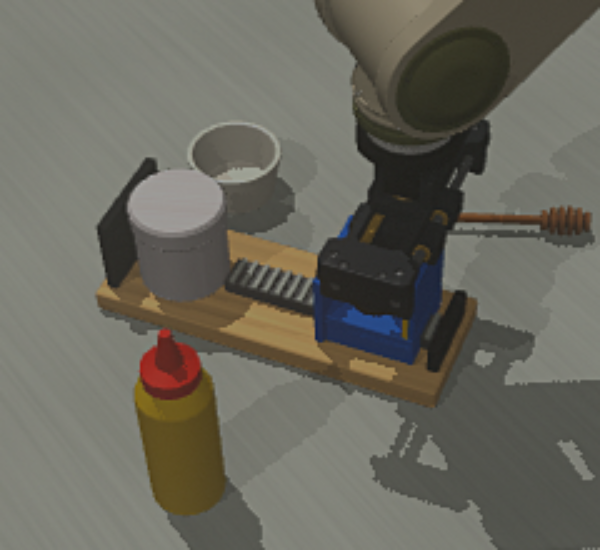

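The picture shows the jaw sliding towards the stop at crop (450,330), with the canister undisturbed. I'll keep pushing until I feel the stop.

Request:
{"name": "jog_arm", "arguments": {
  "steps": [
    [[0.4,0,0,0],[0.8,0,0,0],[1.0,0,0,0],[1.2,0,0,0],[1.4,0,0,0],[1.4,0,0,0]]
  ]
}}

```text
time_s: 6.92
position: [0.4995, 0.0047, 0.0678]
tool_rot: [1.537, 2.734, -0.003]
force: [6.9, -15.1, -8.6]
gripper_width: 0.0005
gripper_force: 8.2
```

End stop felt: 17 N, and about 87 mm of jaw travel. I'll hold briefly, back off and lift.

Request:
{"name": "jog_arm", "arguments": {
  "steps": [
    [[0.1,0,0,0],[0.1,0,0,0],[0.1,0,0,0],[-0.7,0,0,0],[-1.5,0,-0.3,0],[-1.7,0,-1,0],[-1.7,0,-4,0],[-1.7,0,-8,0],[-1.7,0,-12,0],[-1.7,0,-16,0],[-1.7,0,-18,0],[-1.7,0,-18,0]]
  ]
}}

```text
time_s: 8.43
position: [0.5072, -0.0076, 0.2491]
tool_rot: [1.538, 2.736, 0.001]
force: [-0.3, -0.7, -0.1]
gripper_width: 0.0004
gripper_force: 0.0
```

Request:
{"name": "jog_arm", "arguments": {
  "steps": [
    [[0,-4,0,0],[0,-8,0,0],[0,-12,0,0],[0,-14,0,0],[0,-14,0,0],[0,-14,0,0]]
  ]
}}

```text
time_s: 9.18
position: [0.3877, -0.0801, 0.2473]
tool_rot: [-1.54, -2.738, -0.0]
force: [-0.1, -0.2, 0.4]
gripper_width: 0.0005
gripper_force: 0.0
```

Run:
```python
from h import *
i=snapshot("scene");cv2.imwrite("pics/s4.png",cv2.resize(i[100:320,180:420],None,fx=2.5,fy=2.5));print(state()["position"],state()["force"])
```

```text
[ 0.38778578 -0.0801031   0.2473654 ] [ 0.34179534  0.24285256 -0.63494891]
```

View pics/s4.png

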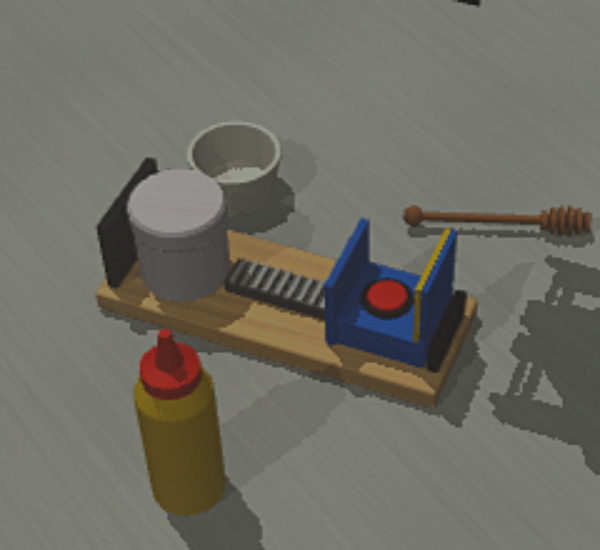

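The jaw sits against the end stop at crop (445,330), the button at (387,297) is down, and nothing else has moved. The arm is clear.

```bash
python3 -c "from plant import *;print(job_done())"
```

```text
the job is handed in; nothing more can be done
None
```

The job is handed in: the release button is pressed down, the jaw is pushed back against its end stop, the canister and the other loose things look unmoved in the last picture, and the arm is clear of everything; the judging result was not shown.

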